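# Empty the analyser's catch tray and close the tote with the lid from under the cartons

## Robot

A 6-joint arm with a two-finger parallel gripper is mounted at the origin on the work surface. World frame = base frame: x ahead of the robot, y to its left, z up, the work surface at z = 0. Lengths are in mm, angles in rad, forces in N, time in s.
With the tool pointing down it reaches from about 325 to 775 mm from the base axis. Payload 5.5 kg.
Tool frame: the origin (TCP) lies midway between the tips of the shut fingers; the grasp point (between the pads) lies arm.grip_point_offset behind it (arm.grip_point_offset is the distance from the TCP to the grasp point, in mm); z points along the fingers, y is the line along which they close (so a half turn about z gives the same grasp; the last joint's range is limited). The gripper opens to 88 mm and grips with 3 to 60 N. Pads are 20 mm wide; open, the fingers measure 115 mm over their backs; the gripper's body (75 mm by 178 mm) begins 61 mm behind the grasp point.
Start: joints at [1.271, 0.091, 1.231, -0, 1.82, -0.057], TCP at [144.256, 582.414, 222.631] pointing down, gripper open.
Joint ranges: [-2.87, 2.87], [-0.86, 2.18], [0.17, 2.46], [-1.51, 4.65], [0.06, 2.69], [-2.65, 2.65]. Speed limits (rad/s): [2.57, 2.57, 3.01, 3.14, 3.14, 3.14].

## Interface

Orientations are given as [roll, pitch, yaw] about the fixed x, y, z axes, in that order (R = Rz(yaw) Ry(pitch) Rx(roll)).
In Python, from rig import observe, eyes, arm gives the robot as it stands.
- The arm moves only by the shell command python3 -m jog 'ROWS' [OPENING] [FORCE]. ROWS is JSON, a list of rows, each an object with "linear": the shift along the tool's x, y, z in m, a list of three; "turn": the turn, a rotation vector about the tool's x, y, z in rad, a list of three. A call has 1 to 5 rows; each row shifts and turns the commanded pose from where the row before left it, along the tool's axes as they then stand; what a row does not reach is not made up. A row lasts 1/12 s, in which the tool goes at most 41.7 mm and 7.16 degrees, less where a joint would pass 70% of its speed; a pose out of reach is approached as far as the arm can. A call with a gripper value outside its range is refused whole. OPENING is the opening, from -1 (shut) to 1 (fully open), so that 0 is half open, set as the call begins (- or left out, the last holds). The fingers move at their own pace and stop on an object; FORCE is the grip in N (left out, the last holds). Time passes only in rows, so rows that do not move let the fingers close. It gives the time, the measured TCP pose, the force, the opening and the grip force at its end, in the units of the state.
- observe(): the state, without advancing time (a new reading comes with each control period).
- eyes.snapshot(name): name is "scene" or "top"; returns a dict with "img" (420x560x3 uint8, blue, green, red), "depth" (420x560 float32, mm along the optical axis (not along the pixel's ray), 0 where there is no reading), "fx", "fy", "cx", "cy" (pixels), "world_from_camera" (4x4, takes a point from camera to world coordinates). Camera axes: x right, y up, looking along -z (the intrinsics and any distortion apply to the point x, -y, -z); pixel columns grow to the right and rows downward; lengths in mm; the calibration is good to about 2 mm. A picture is of the moment at which its call begins.
- arm.finish_job(): hands the job in; it is judged then, once.
Trained networks look in the newest picture that a camera, given by its name, has taken for a name from the list of things; names that differ only in an ending like _2 or _b are one class to them, and where a whole thing is asked for, a point or a joint stands for the part that bears it (a point fixed in the world has none). Each returns a list of dicts, best first, with "confidence" (0 to 1); they miss things now and then, are a little off and sometimes report something else, mostly with a low value. They report only what shows in the picture. A call takes as long as a camera call. They do not tell look-alikes from the thing itself.
- eyes.boxes_of(thing, camera): "bbox" ([left, top, right, bottom] in pixels, round what is visible of it).
- eyes.outline_of(thing, camera): "region" (420x560 bool, what is visible of it) and "bbox" ([left, top, right, bottom] in pixels, round what is visible of it).
The state is a dict: "t": time; "joint_positions": joint angles; "qd": joint speeds; "effort": joint torques, N m; "position": TCP position; "ee_rot": TCP orientation; "contact_force": force on the tool from outside, world axes, zero at the start; "ft_torque": the same for the moment, N m; "gripper_width": finger opening in mm; "finger_force": force on a finger pad.
Only numpy, scipy, OpenCV 4.12 (cv2) and the standard library are available. Lean on these libraries where they do the work, as an engineer would, in place of code of your own. Each camera call takes 0.05 s, during which the arm holds its last target. There are 200 camera calls.

## Task

Collect every finished test cartridge from the analyser's catch tray into the open tote, and once they are all in, press the analyser's release button down to tell it that the tray is empty. The tote's lid is lying under the stacked reagent cartons: draw it out from under them beneath the keeper bar, without touching the cartons with the gripper, lifting them or toppling the stack, and lay it squarely and flat on the tote so that the tote is closed. Leave the stack standing where it is, and leave the other things on the bench alone.

Things in the scene. Friction and masses are not known exactly. Their poses are not given: they have to be found in the camera images.
- cartridge_0: finished test cartridge: plain white plastic block 50 x 24 x 18 mm, 30 g, a grey window and a small black port on its top; origin at the centre of its underside, x along its 50 mm length, z up. Lies flat in the catch tray at the start. Four to six cartridges are present; absent ones read None from the start
- cartridge_1: finished test cartridge: plain white plastic block 50 x 24 x 18 mm, 30 g, a grey window and a small black port on its top; origin at the centre of its underside, x along its 50 mm length, z up. Lies flat in the catch tray at the start. Four to six cartridges are present; absent ones read None from the start
- cartridge_2: finished test cartridge: plain white plastic block 50 x 24 x 18 mm, 30 g, a grey window and a small black port on its top; origin at the centre of its underside, x along its 50 mm length, z up. Lies flat in the catch tray at the start. Four to six cartridges are present; absent ones read None from the start
- cartridge_3: finished test cartridge: plain white plastic block 50 x 24 x 18 mm, 30 g, a grey window and a small black port on its top; origin at the centre of its underside, x along its 50 mm length, z up. Lies flat in the catch tray at the start. Four to six cartridges are present; absent ones read None from the start
- cartridge_4: finished test cartridge: plain white plastic block 50 x 24 x 18 mm, 30 g, a grey window and a small black port on its top; origin at the centre of its underside, x along its 50 mm length, z up. Lies flat in the catch tray at the start. Four to six cartridges are present; absent ones read None from the start
- cartridge_5: finished test cartridge: plain white plastic block 50 x 24 x 18 mm, 30 g, a grey window and a small black port on its top; origin at the centre of its underside, x along its 50 mm length, z up. Lies flat in the catch tray at the start. Four to six cartridges are present; absent ones read None from the start
- analyser: fixed benchtop analyser at the robot's left. Origin: centre of its catch tray, at bench level; y points from the tray to the machine. Shallow grey tray 270 (x) x 166 mm (y), floor 6 mm and lip 14 mm above the bench, lip 4 mm thick. Behind it a chute foot 160 mm (x), 30 mm high, at y 83 to 143 mm; the white hull, 400 mm (x), 250 mm high, begins at y = 140 mm
- release (a joint): the analyser's release push-button: 0 up, 0.006 m fully down; its spring takes about 5 N to press fully down and lifts it again when let go. It is pressed straight down
- release_top (a point): centre of the top face of the release button, a 28 mm round grey cap in a black housing on the bench, 113 mm from the tray centre on the side away from the hull (y = -113 mm of the analyser)
- tote: open grey plastic tote, loose, 190 x 130 x 55 mm outside, walls and floor 5 mm thick, 0.5 kg; origin at the centre of its underside, x along its 190 mm length, z up
- lid: the tote's flat grey lid: plate 210 x 150 x 6 mm, 0.2 kg, no lip below; it lies on the tote's rim, overhanging 10 mm all round. Grip rib on top: 40 mm along x, 14 mm thick along y, its top 31 mm above the underside, centred at x = -58 mm. Origin: centre of its underside, x along the 210 mm. At the start on the bench, about 95 mm of its +x end under the cartons, rib in front of the keeper bar
- keeper: fixed steel keeper bar in front of the cartons: 190 mm along y, 6 mm thick along x, top 55 mm above the bench, end posts 12 mm wide at y = +-89 mm; through the 12 mm gap under it the lid slides out, towards its -x. The cartons stand on its +x side, nearest face about 7 mm from its origin. Origin on the bench under the bar's middle
- kit_a: bottom carton of the stack, cardboard 110 x 130 x 45 mm (x, y, z), about 0.3 kg, standing on the lid behind the keeper bar; origin at the centre of its underside, x away from the bar
- kit_b: middle carton, 100 x 120 x 40 mm, about 0.22 kg, on the bottom carton; origin at the centre of its underside
- kit_c: top carton, 90 x 100 x 35 mm, 0.15 kg, on the middle carton; origin at the centre of its underside
- reagent_bottle: bystander: amber bottle 60 mm wide, 120 mm tall, beyond the tote; origin at the centre of its base
- control_vial: bystander: small capped vial 26 mm wide, 45 mm tall, between the tote and the tray; origin at the centre of its base
- wash_jar: bystander: white jar 56 mm wide, 50 mm tall, between the tote and the near end of the tray; origin at the centre of its base
- cap_box: bystander: white open box 100 x 70 x 35 mm, beyond the tote; origin at the centre of its underside
- marker: bystander: marker pen 120 mm long, 12 mm thick, lying on the bench beyond the tote; origin at its middle, on the bench
Things that resemble listed ones, but are neither listed nor needed, are in the scene too. Leave any blue or purple look-alike of the cartridge_4 alone.

How it is judged (in metres and radians):
On the way, in this order (a step that is already met when the one before it is completed fails the run):
1. every cartridge that is present is in the tote (x of cartridge_0 in the frame of tote between -0.088 and 0.088 m and y of cartridge_0 in the frame of tote between -0.058 and 0.058 m and z of cartridge_0 in the frame of tote between 0 and 0.045 m and x of cartridge_1 in the frame of tote between -0.088 and 0.088 m and y of cartridge_1 in the frame of tote between -0.058 and 0.058 m and z of cartridge_1 in the frame of tote between 0 and 0.045 m and x of cartridge_2 in the frame of tote between -0.088 and 0.088 m and y of cartridge_2 in the frame of tote between -0.058 and 0.058 m and z of cartridge_2 in the frame of tote between 0 and 0.045 m and x of cartridge_3 in the frame of tote between -0.088 and 0.088 m and y of cartridge_3 in the frame of tote between -0.058 and 0.058 m and z of cartridge_3 in the frame of tote between 0 and 0.045 m and x of cartridge_4 in the frame of tote between -0.088 and 0.088 m and y of cartridge_4 in the frame of tote between -0.058 and 0.058 m and z of cartridge_4 in the frame of tote between 0 and 0.045 m and x of cartridge_5 in the frame of tote between -0.088 and 0.088 m and y of cartridge_5 in the frame of tote between -0.058 and 0.058 m and z of cartridge_5 in the frame of tote between 0 and 0.045 m), for 0.2 s.
2. the release button is pressed down, after the cartridges are all in (value of joint release above 0.004 m), for 0.04 s.
At the end, for the whole second after the job is handed in: present cartridges in the tote below its rim; lid at rest flat on the rim, within 14 mm along each tote axis and 0.12 rad; tote on the bench; bottom carton flat on the bench, moved under 50 mm, the others level on it in order, each within 30 mm of the one below (all of step 1 and x of lid in the frame of tote between -0.014 and 0.014 m and y of lid in the frame of tote between -0.014 and 0.014 m and z of lid in the frame of tote between 0.05 and 0.061 m and angle between the x axis of lid and the x axis of tote, either way round below 0.12 rad and angle between lid's own z axis and vertical below 0.04 rad and angle between each of tote, kit_a, kit_b, kit_c's own z axis and vertical below 0.05 rad and linear speed of lid below 0.02 m/s and height (world z) of tote below 0.005 m and height (world z) of kit_a below 0.004 m and distance of kit_a from where it was at the start of the episode below 0.05 m and z of kit_b in the frame of kit_a between 0.041 and 0.049 m and horizontal distance between kit_b and kit_a below 0.03 m and z of kit_c in the frame of kit_b between 0.036 and 0.044 m and horizontal distance between kit_c and kit_b below 0.03 m); the robot touches nothing.
It fails at once if the fingers press on a carton (over 2 N) (contact force between the fingers and kit_a above 2 N or contact force between the fingers and kit_b above 2 N or contact force between the fingers and kit_c above 2 N).
It fails at once if a carton tips over (more than 0.35 rad) (angle between any of kit_a, kit_b, kit_c's own z axis and vertical above 0.35 rad).
It fails at once if the bottom carton is lifted (more than 25 mm off the bench) (height (world z) of kit_a above 0.025 m).
It fails at once if a bystander is moved by more than 40 mm (distance of any of reagent_bottle, control_vial, wash_jar, cap_box, marker from where it was at the start of the episode above 0.04 m).
Of cartridge_0, cartridge_1, cartridge_2, cartridge_3, cartridge_4, cartridge_5 only 4 to 6 are there at a start; the rules pass over those that are not, and their reading is None.
At some moment in a run one of tote, cartridge_0, cartridge_1, cartridge_2, cartridge_3, cartridge_4, cartridge_5 may be knocked a few centimetres aside while the robot is not near it.
Once in a run the grip may slacken for a moment while it holds something.
It also fails if it takes over 210 s, if anything falls off the work surface, if the arm or the gripper's body presses on something with over 40 N, if the wrist force passes 120 N, or if a joint passes its speed limit or range.

## Working session

There is one attempt and no reset: what is moved stays moved. The work goes in short steps, Python scripts to look and compute and a shell command to move; the robot and the scene stay as the last step left them, time stands still between calls to the robot, and variables do not carry over. Pictures are saved under pics/ and viewed, at most 14 in all, crops included, and the job is handed in when it is done.

```bash
ls; mkdir -p pics
cat > h.py <<'E'
import numpy as np, cv2
from rig import observe, eyes, arm
def snap(cam,name=None):
    s=eyes.snapshot(cam)
    if name: cv2.imwrite(f'pics/{name}.png',s['img'])
    return s
def cloud(s):
    d=s['depth'];v,u=np.mgrid[0:d.shape[0],0:d.shape[1]]
    P=np.stack([(u-s['cx'])/s['fx']*d,-(v-s['cy'])/s['fy']*d,-d],-1)
    T=np.array(s['world_from_camera']);W=P@T[:3,:3].T+T[:3,3]
    W[d==0]=np.nan
    return W
E
python3 - <<'E'
from h import *
a=snap('scene','s0');b=snap('top','t0')
o=observe();print({k:np.round(v,3) for k,v in o.items()},arm.grip_point_offset, [k for k in a])
for s in(a,b):print(s['fx'],s['fy'],s['cx'],s['cy'],np.round(s['world_from_camera'],3).tolist())
cv2.imwrite('pics/both.png',np.hstack([cv2.resize(a['img'],(400,300)),cv2.resize(b['img'],(400,300))]))
E
```

```text
pics
{'t': np.float64(0.1), 'joint_positions': array([ 1.271,  0.092,  1.232, -0.   ,  1.82 , -0.057]), 'qd': array([-0.001, -0.002, -0.001,  0.   , -0.   ,  0.001]), 'effort': array([ 2.0000e-03, -4.4786e+01, -4.0757e+01,  7.0000e-02,  2.8000e-02,
       -0.0000e+00]), 'position': array([144.186, 582.15 , 221.662]), 'ee_rot': array([-3.14 , -0.   ,  2.899]), 'contact_force': array([-0.041, -0.241, -0.339]), 'ft_torque': array([0.029, 0.021, 0.027]), 'finger_force': np.float64(0.0), 'gripper_width': np.float64(87.689)} 18.700000000000003 ['img', 'depth', 'fx', 'fy', 'cx', 'cy', 'world_from_camera']
419.34996335556514 419.34996335556514 284.69987676747473 208.14522521972927 [[0.737, -0.352, 0.577, 1198.861], [0.675, 0.407, -0.615, -760.277], [-0.018, 0.843, 0.537, 738.423], [0.0, 0.0, 0.0, 1.0]]
467.4061971799075 467.4061971799075 276.77136238794327 211.4661714118898 [[-0.009, 0.997, -0.079, 403.791], [-1.0, -0.009, -0.001, -27.666], [-0.002, 0.079, 0.997, 1263.338], [0.0, 0.0, 0.0, 1.0]]
```

View pics/t0.png

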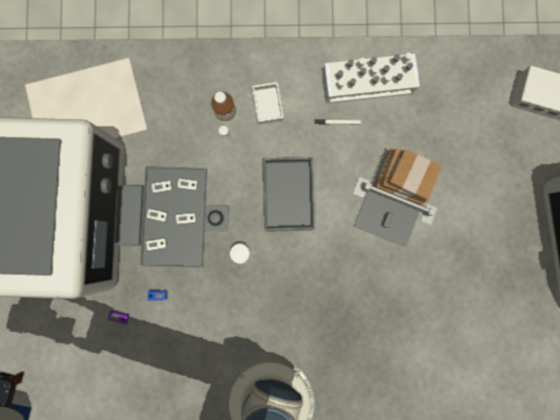

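View pics/s0.png

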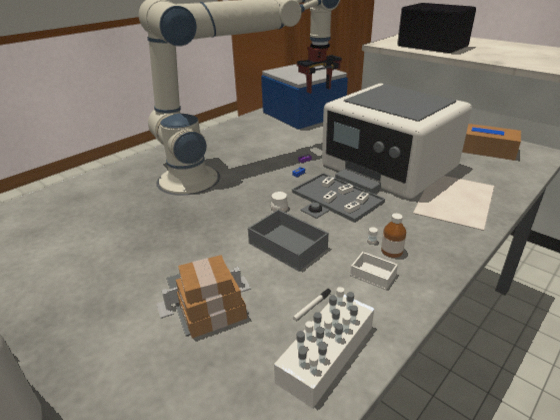

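The top view shows five white cartridges in the tray (162,186), (188,184), (157,215), (186,218) and (156,244). The blue (157,295) and purple (119,317) ones are look-alikes outside the tray. Tote is at (288,193), button (216,217), lid (388,217) and stack (412,175).

Run:
```python
from h import *
s=snap('top');W=cloud(s)
def rep(thing,n=8,zr=None):
    for r in eyes.outline_of(thing,'top')[:n]:
        m=r['region']&np.isfinite(W[...,2]);p=W[m]
        if zr: p=p[(p[:,2]>zr[0])&(p[:,2]<zr[1])]
        if len(p)<4: print(thing,r['bbox'],'few');continue
        (c,wh,a)=cv2.minAreaRect(p[:,:2].astype(np.float32))
        print(thing,round(r['confidence'],2),r['bbox'],'c',np.round(c),'wh',np.round(wh),'a',round(a,1),'z',np.round(np.percentile(p[:,2],[5,50,95]),1),len(p), 'bgr',s['img'][m].mean(0).round())
rep('cartridge_0')
rep('tote',2);rep('release_top',2);rep('lid',2);rep('keeper',2);rep('kit_a',4);rep('kit_c',3)
for k in['control_vial','wash_jar','reagent_bottle','cap_box','marker']:rep(k,1)
rep('analyser',1,(0,12))
cv2.imwrite('pics/c0.png',np.hstack([cv2.resize(s['img'][155:325,110:240],None,fx=3,fy=3,interpolation=2),cv2.resize(s['img'][140:260,335:455],(400,510),interpolation=2)]))
```

```text
cartridge_0 0.73 [151.1, 180.7, 172.5, 192.6] c [575. 283.] wh [28. 52.] a 11.1 z [ 7.  22.  26.5] 200 bgr [164. 180. 181.]
cartridge_0 0.68 [179.8, 175.4, 199.9, 187.5] c [580. 215.] wh [49. 24.] a 80.8 z [17.8 22.9 26.8] 164 bgr [172. 189. 190.]
cartridge_0 0.67 [106.7, 312.2, 127.9, 324.2] c [228. 394.] wh [48. 24.] a 73.3 z [ 5.1 16.  19.6] 183 bgr [86. 49. 74.]
cartridge_0 0.64 [150.4, 292.2, 166.0, 301.2] c [285. 294.] wh [19. 47.] a 3.8 z [12.3 16.6 20.9] 134 bgr [151.  97.  70.]
cartridge_0 0.55 [178.1, 215.5, 196.1, 220.3] c [488. 217.] wh [22. 48.] a 5.0 z [17.2 22.3 26.7] 155 bgr [174. 190. 192.]
cartridge_0 0.47 [148.7, 237.7, 166.5, 252.9] c [421. 296.] wh [27. 51.] a 8.9 z [13.8 22.2 26.5] 184 bgr [173. 190. 191.]
cartridge_0 0.45 [148.6, 206.2, 164.6, 219.8] c [497. 299.] wh [56. 21.] a 72.4 z [18.  22.6 26.6] 135 bgr [171. 187. 189.]
tote 0.75 [260.5, 152.0, 314.6, 231.4] c [549. -59.] wh [191. 136.] a 0.9 z [-0.1  4.7 54.1] 3624 bgr [113. 120. 118.]
tote 0.67 [174.8, 213.9, 196.2, 222.9] c [488. 221.] wh [30. 57.] a 4.9 z [ 2.2 21.3 26.2] 227 bgr [165. 179. 180.]
rel
[... 1010 characters left out ...]
228.3, 142.8] c [718. 114.] wh [22. 24.] a 4.3 z [10.5 41.8 46.7] 99 bgr [179. 195. 197.]
wash_jar 0.8 [228.8, 244.4, 250.2, 263.7] c [393.  73.] wh [54. 53.] a 89.6 z [15.2 47.7 51.9] 359 bgr [202. 217. 217.]
reagent_bottle 0.68 [212.3, 93.2, 237.0, 123.2] c [785. 122.] wh [76. 58.] a 77.1 z [ 19.6  81.8 120. ] 556 bgr [ 91. 113. 133.]
cap_box 0.96 [256.9, 83.0, 283.5, 121.9] c [805.  -2.] wh [114.  73.] a 6.6 z [ 0.4  5.8 35.6] 991 bgr [190. 207. 208.]
marker 0.53 [313.9, 118.3, 359.3, 121.5] c [ 750. -189.] wh [118.  14.] a 87.6 z [ 5.3 10.2 15.3] 181 bgr [155. 170. 171.]
analyser 0.88 [0.5, 115.6, 233.6, 300.5] c [491. 380.] wh [548. 507.] a 81.3 z [1.  4.8 9.9] 5409 bgr [123. 132. 131.]
```

View pics/c0.png

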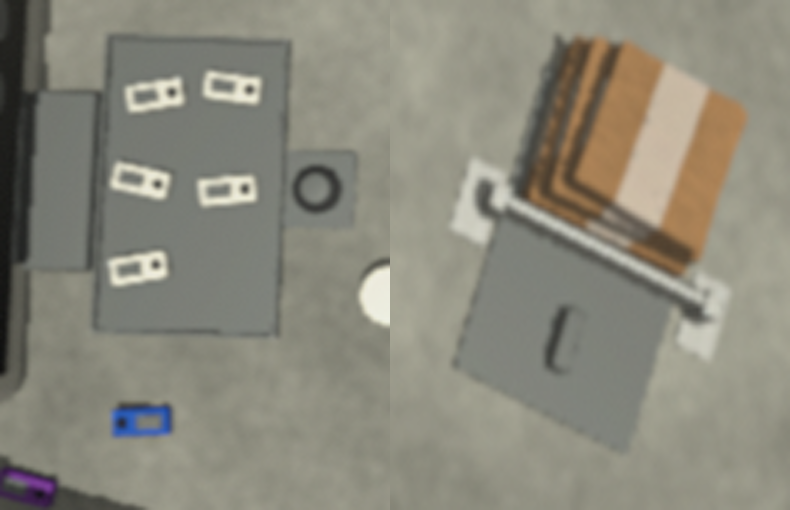

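The crop confirms that the five plain white blocks with grey windows in the tray are the ones meant, and that the blue and purple ones lie outside it. On the right, the lid's rib is in front of the bar and the stack is behind it. Next I refine the poses.

```bash
cat >> h.py <<'E'
def onplane(s,uv,z):
    uv=np.asarray(uv,float);T=np.array(s['world_from_camera'])
    d=np.stack([(uv[:,0]-s['cx'])/s['fx'],-(uv[:,1]-s['cy'])/s['fy'],-np.ones(len(uv))],-1)@T[:3,:3].T
    return T[:3,3]+d*((z-T[2,3])/d[:,2])[:,None]
def carts(s,z=24,win=None):
    g=s['img'].min(2);out=[]
    n,l,st,c=cv2.connectedComponentsWithStats((cv2.resize(g,None,fx=4,fy=4,interpolation=2)>145).astype(np.uint8))
    for i in range(1,n):
        x,y,w,h,a=st[i]
        if not 1000<a<3500 or not(win[0]<c[i][0]/4<win[2] and win[1]<c[i][1]/4<win[3]):continue
        v,u=np.nonzero(l==i);p=onplane(s,np.c_[(u+.5)/4-.5,(v+.5)/4-.5],z)[:,:2].astype(np.float32)
        (cc,wh,an)=cv2.minAreaRect(p);yaw=an if wh[0]>wh[1] else an+90
        out.append((np.round(cc,1),np.round(wh),round((yaw)%180,1),np.round(c[i]/4)))
    return out
E
python3 - <<'E'
from h import *
s=snap('top');W=cloud(s)
for r in carts(s,win=(140,165,205,266)):print(*r)
# tote rim
for lo,hi,z,name in[(48,62,55,'tote rim'),]:
    m=np.zeros(W.shape[:2],bool);m[150:235,258:318]=1;m&=(W[...,2]>lo)&(W[...,2]<hi)
    p=W[m][:,:2].astype(np.float32);print(name,cv2.minAreaRect(p),len(p), np.percentile(p,[1,99],axis=0).round())
# tote outer by dark? button
b=np.zeros(W.shape[:2],bool);b[208:226,206:226]=1
p=W[b];p=p[p[:,2]>15];print('button',p.mean(0).round(1),cv2.minAreaRect(p[:,:2].astype(np.float32)),np.percentile(p[:,2],[50,90]))
# rib
m=np.zeros(W.shape[:2],bool);m[205:235,375:402]=1;m&=(W[...,2]>20)&(W[...,2]<40)
p=W[m];print('rib',p.mean(0).round(1),cv2.minAreaRect(p[:,:2].astype(np.float32)),len(p))
# keeper top
m=np.zeros(W.shape[:2],bool);m[175:225,350:440]=1;m&=(W[...,2]>45)&(W[...,2]<64)&(s['img'].min(2)>150)
p=W[m];print('bar',p.mean(0).round(1),cv2.minAreaRect(p[:,:2].astype(np.float32)),len(p))
# top carton
m=np.zeros(W.shape[:2],bool);m[140:215,370:450]=1;m&=(W[...,2]>117)&(W[...,2]<140)
p=W[m];print('top',p.mean(0).round(1),cv2.minAreaRect(p[:,:2].astype(np.float32)),len(p))
E
```

```text
[579.1 213.6] [52. 26.] 82.3 [187. 184.]
[573.2 282.5] [27. 52.] 98.8 [162. 187.]
[496.9 294.3] [52. 26.] 76.3 [157. 215.]
[487.5 217.3] [26. 53.] 93.3 [186. 218.]
[419.  295.6] [26. 52.] 98.9 [156. 244.]
tote rim ((548.1748657226562, -57.16184997558594), (190.1522216796875, 130.046875), 0.9896743893623352) 478 [[ 453. -123.]
 [ 643.    9.]]
button [489.1 140.2  20.1] ((489.3962097167969, 138.70335388183594), (33.00874710083008, 27.766830444335938), 77.25822448730469) [19.9518856  24.11786754]
rib [ 477.7 -318.4   29.1] ((478.89312744140625, -319.166748046875), (15.339494705200195, 41.00631332397461), 68.6087646484375) 92
bar [ 531.  -345.9   54.4] ((530.9149169921875, -346.1028137207031), (189.2270965576172, 15.212715148925781), 67.79431915283203) 189
top [ 583.8 -368.2  125.2] ((584.2586059570312, -368.8259582519531), (102.32012939453125, 91.36749267578125), 63.28521728515625) 1523
```

```bash
python3 -m jog '[{"linear":[-0.0093,-0.0375,0],"turn":[0,0,0]},{"linear":[-0.0093,-0.0375,0],"turn":[0,0,0]},{"linear":[-0.0093,-0.0375,0],"turn":[0,0,0]},{"linear":[-0.0093,-0.0375,0],"turn":[0,0,0]},{"linear":[-0.0093,-0.0375,0],"turn":[0,0,0]}]' 0
python3 -m jog '[{"linear":[-0.0093,-0.0375,0],"turn":[0,0,0.12]},{"linear":[0,0,0],"turn":[0,0,0.12]},{"linear":[0,0,0],"turn":[0,0,0.12]},{"linear":[0,0,0],"turn":[0,0,0.12]},{"linear":[0,0,0],"turn":[0,0,0.12]}]'
python3 -m jog '[{"linear":[0,0,0],"turn":[0,0,0.12]},{"linear":[0,0,0],"turn":[0,0,0.12]},{"linear":[0,0,0],"turn":[0,0,0.12]},{"linear":[0,0,0],"turn":[0,0,0.12]},{"linear":[0,0,0],"turn":[0,0,0.12]}]'
python3 -m jog '[{"linear":[0,0,0],"turn":[0,0,0.12]},{"linear":[0,0,0],"turn":[0,0,0.008]},{"linear":[0,0,0],"turn":[0,0,0]}]'
```

```text
t: 1.27
position: [144.1, 387.5, 222.3]
ee_rot: [-3.141, 0.0, 2.899]
contact_force: [-0.1, -0.5, 0.3]
gripper_width: 57.7
finger_force: 0.0
t: 1.68
position: [144.4, 350.3, 223.1]
ee_rot: [3.14, -0.001, 2.292]
contact_force: [0.0, 0.8, 0.6]
gripper_width: 43.9
finger_force: 0.0
t: 2.1
position: [144.3, 350.6, 222.8]
ee_rot: [3.141, -0.0, 1.693]
contact_force: [-0.6, 0.2, 0.4]
gripper_width: 44.3
finger_force: 0.0
t: 2.35
position: [144.3, 350.6, 222.8]
ee_rot: [3.141, -0.0, 1.574]
contact_force: [0.1, 0.2, -0.5]
gripper_width: 43.8
finger_force: 0.0
```

```bash
python3 -m jog '[{"linear":[-0.0067,0.0345,0.01],"turn":[0,0,-0.0775]},{"linear":[-0.0067,0.0345,0.01],"turn":[0,0,0]}]' >/dev/null; python3 -m jog '[{"linear":[0,0,0],"turn":[0,0,0.0775]}]'; python3 -m jog '[{"linear":[-0.0067,0.0345,0.01],"turn":[0,0,0]},{"linear":[-0.0067,0.0345,0.01],"turn":[0,0,0]},{"linear":[-0.0067,0.0345,0.01],"turn":[0,0,0]},{"linear":[-0.0067,0.0345,0.01],"turn":[0,0,0]},{"linear":[-0.0067,0.0345,0.01],"turn":[0,0,0]}]'
python3 -m jog '[{"linear":[-0.0067,0.0345,0.01],"turn":[0,0,0]},{"linear":[0,0,0],"turn":[0,0,-0.0775]},{"linear":[0,0,0],"turn":[0,0,-0.0775]},{"linear":[0,0,0],"turn":[0,0,0]}]'
```

```text
t: 2.6
position: [217.2, 338.4, 200.2]
ee_rot: [3.141, 0.003, 1.573]
contact_force: [0.1, -0.5, -0.2]
gripper_width: 43.7
finger_force: 0.0
t: 3.02
position: [387.9, 305.8, 152.2]
ee_rot: [3.141, -0.0, 1.575]
contact_force: [-0.4, 0.0, 0.3]
gripper_width: 44.2
finger_force: 0.0
t: 3.35
position: [421.2, 299.2, 141.8]
ee_rot: [-3.14, 0.001, 1.731]
contact_force: [0.0, 0.1, -0.3]
gripper_width: 44.3
finger_force: 0.0
```

```bash
python3 -m jog '[{"linear":[-0.002,0,0.033],"turn":[0,0,0]},{"linear":[0,0,0.033],"turn":[0,0,0]},{"linear":[0,0,0.033],"turn":[0,0,0]},{"linear":[0,0,0.0325],"turn":[0,0,0]},{"linear":[0,0,0],"turn":[0,0,0]}]'
python3 -m jog '[{"linear":[0,0,0],"turn":[0,0,0]},{"linear":[0,0,0],"turn":[0,0,0]},{"linear":[0,0,0],"turn":[0,0,0]},{"linear":[0,0,0],"turn":[0,0,0]}]' -1 25
python3 -m jog '[{"linear":[0,0,-0.03],"turn":[0,0,0]},{"linear":[0,0,-0.035],"turn":[0,0,0]},{"linear":[0,0,-0.035],"turn":[0,0,0]},{"linear":[0,0,0],"turn":[0,0,0.0775]},{"linear":[0,0,0],"turn":[0,0,0.0775]}]'
```

```text
t: 3.77
position: [420.3, 297.7, 8.6]
ee_rot: [-3.141, 0.0, 1.726]
contact_force: [-0.4, 0.0, -0.1]
gripper_width: 43.8
finger_force: 0.0
t: 4.1
position: [421.2, 298.0, 11.8]
ee_rot: [3.141, -0.0, 1.726]
contact_force: [-1.7, 0.1, 0.3]
gripper_width: 23.7
finger_force: 25.0
t: 4.52
position: [422.5, 298.7, 115.1]
ee_rot: [3.136, -0.004, 1.567]
contact_force: [-0.1, -0.1, -1.0]
gripper_width: 23.8
finger_force: 25.0
```

```bash
cat >> h.py <<'E'
def tote(s):
    W=cloud(s);m=(abs(W[...,0]-548)<170)&(abs(W[...,1]+57)<140)&(W[...,2]>46)&(W[...,2]<63)
    m&=(W[...,1]>-215)
    n,l,st,c=cv2.connectedComponentsWithStats(m.astype(np.uint8),connectivity=8)
    i=[k for k in range(1,n) if st[k,4]>40]
    if not i:return None
    p=W[np.isin(l,i)][:,:2].astype(np.float32);r=cv2.minAreaRect(p)
    return np.round(r[0],1),np.round(r[1],1),round(r[2],1),len(p)
def st():
    o=observe();print('tcp',np.round(o['position'],1),'rot',np.round(o['ee_rot'],3),'w',round(float(o['gripper_width']),1),'t',round(float(o['t']),1))
E
python3 -m jog '[{"linear":[-0.0384,0.0072,0],"turn":[0,0,0]},{"linear":[-0.0384,0.0072,0],"turn":[0,0,0]},{"linear":[-0.0384,0.0072,0],"turn":[0,0,0]},{"linear":[-0.0384,0.0072,0],"turn":[0,0,0]},{"linear":[-0.0384,0.0072,0],"turn":[0,0,0]}]'>/dev/null
python3 -c "
from h import *
st();s=snap('top');print('tote',tote(s));
for r in carts(s,win=(140,165,205,266)):print(*r)"
python3 -m jog '[{"linear":[-0.0384,0.0072,0],"turn":[0,0,0]},{"linear":[-0.0384,0.0072,0],"turn":[0,0,0]},{"linear":[-0.0384,0.0072,0],"turn":[0,0,0]},{"linear":[-0.0384,0.0072,0],"turn":[0,0,0]},{"linear":[-0.0384,0.0072,0],"turn":[0,0,0]}]'
python3 -m jog '[{"linear":[0,0,0],"turn":[0,0,0]}]'
```

```text
tcp [457.  104.2 111.6] rot [ 3.141 -0.     1.572] w 23.8 t 4.9
tote (array([511.2, -28.2]), array([263.4, 189.5]), 1.0, 560)
[579.4 214.2] [51. 26.] 82.0 [186. 184.]
[573.2 282.6] [26. 52.] 98.8 [162. 187.]
[499.1 304.1] [32. 25.] 78.2 [152. 214.]
t: 5.4
position: [493.2, -87.9, 111.7]
ee_rot: [3.141, 0.0, 1.571]
contact_force: [0.1, -0.1, -0.9]
gripper_width: 23.6
finger_force: 25.0
t: 5.48
position: [493.4, -92.1, 111.2]
ee_rot: [3.141, 0.003, 1.565]
contact_force: [0.3, 0.3, 0.2]
gripper_width: 23.7
finger_force: 25.0
```

```bash
python3 -c "
from h import *
st();s=snap('top','t1');print('tote',tote(s));st()
W=cloud(s);m=np.zeros(W.shape[:2],bool);m[150:240,255:325]=1;m&=(W[...,2]>48)&(W[...,2]<62)
p=W[m];print(np.percentile(p[:,:2],[1,99],axis=0).round(1),len(p))
"
```

```text
tcp [493.4 -92.1 111.2] rot [3.141e+00 3.000e-03 1.565e+00] w 23.7 t 5.5
tote (array([531.8,  12. ]), array([120.8, 332.5]), 54.7, 453)
tcp [493.1 -89.2 111.1] rot [-3.141e+00  1.000e-03  1.566e+00] w 23.7 t 5.5
[[ 452.5 -119.9]
 [ 643.3    8.6]] 304
```

View pics/t1.png

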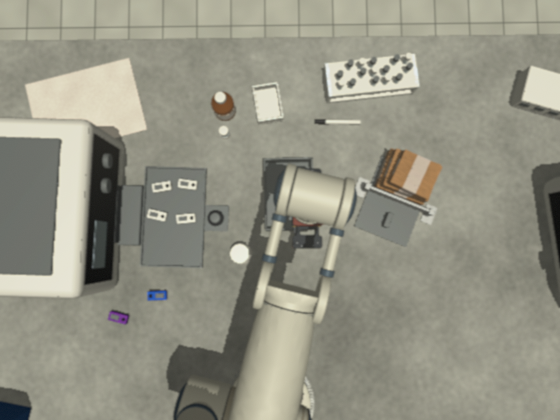

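The arm is over the tote, which still spans (263–313, 158–230), and four cartridges remain in the tray. I'll lower and release.

```bash
python3 -m jog '[{"linear":[0.004,0,0.03],"turn":[0,0,0]},{"linear":[0,0,0.03],"turn":[0,0,0]},{"linear":[0,0,0.025],"turn":[0,0,0]},{"linear":[0,0,0.012],"turn":[0,0,0]},{"linear":[0,0,0],"turn":[0,0,0]}]'
python3 -m jog '[{"linear":[0,0,0],"turn":[0,0,0]},{"linear":[0,0,0],"turn":[0,0,0]},{"linear":[0,0,0],"turn":[0,0,0]}]' -0.25
python3 -m jog '[{"linear":[0,0,-0.035],"turn":[0,0,0]},{"linear":[0,0,-0.035],"turn":[0,0,0]},{"linear":[0,0,-0.03],"turn":[0,0,0]},{"linear":[0.038,0,0],"turn":[0,0,0]},{"linear":[0.038,0,0],"turn":[0,0,0]}]' 0
```

```text
t: 5.95
position: [491.7, -80.8, 11.9]
ee_rot: [-3.138, -0.001, 1.572]
contact_force: [0.2, 0.4, -0.4]
gripper_width: 24.1
finger_force: 25.0
t: 6.2
position: [494.0, -82.1, 15.7]
ee_rot: [3.139, 0.001, 1.571]
contact_force: [-0.3, -0.0, 0.1]
gripper_width: 33.0
finger_force: 0.0
t: 6.62
position: [495.0, -6.9, 118.5]
ee_rot: [3.134, 0.001, 1.566]
contact_force: [0.6, 1.0, 0.0]
gripper_width: 43.8
finger_force: 0.0
```

```bash
python3 -m jog '[{"linear":[0.0373,-0.001,0],"turn":[0,0,0]},{"linear":[0.0373,-0.001,0],"turn":[0,0,0]},{"linear":[0.0373,-0.001,0],"turn":[0,0,0]},{"linear":[0.0373,-0.001,0],"turn":[0,0,0]},{"linear":[0.0373,-0.001,0],"turn":[0,0,0]}]' >/dev/null
python3 -m jog '[{"linear":[0.0373,-0.001,0],"turn":[0,0,-0.058]},{"linear":[0,0,0],"turn":[0,0,0]},{"linear":[0,0,0],"turn":[0,0,0]}]'; python3 -c "
from h import *
st()"
```

```text
t: 7.28
position: [486.9, 219.2, 115.0]
ee_rot: [3.141, -0.0, 1.632]
contact_force: [0.5, 0.0, -0.1]
gripper_width: 43.9
finger_force: 0.0
tcp [486.9 219.2 115. ] rot [ 3.141 -0.     1.632] w 43.9 t 7.3
```

```bash
python3 -m jog '[{"linear":[0,0,0.035],"turn":[0,0,0]},{"linear":[0,0,0.035],"turn":[0,0,0]},{"linear":[0,0,0.034],"turn":[0,0,0]},{"linear":[0,0,0],"turn":[0,0,0]},{"linear":[0,0,0],"turn":[0,0,0]}]'
python3 -m jog '[{"linear":[0,0,0],"turn":[0,0,0]},{"linear":[0,0,0],"turn":[0,0,0]},{"linear":[0,0,0],"turn":[0,0,0]},{"linear":[0,0,0],"turn":[0,0,0]}]' -1 25
python3 -m jog '[{"linear":[0,0,-0.035],"turn":[0,0,0]},{"linear":[0,0,-0.035],"turn":[0,0,0]},{"linear":[0,0,-0.03],"turn":[0,0,0.06]},{"linear":[-0.0353,0.0009,0],"turn":[0,0,0]},{"linear":[-0.0353,0.0009,0],"turn":[0,0,0]}]'
python3 -m jog '[{"linear":[-0.0353,0.0009,0],"turn":[0,0,0]},{"linear":[-0.0353,0.0009,0],"turn":[0,0,0]},{"linear":[-0.0353,0.0009,0],"turn":[0,0,0]},{"linear":[-0.0353,0.0009,0],"turn":[0,0,0]},{"linear":[-0.0353,0.0009,0],"turn":[0,0,0]}]'
python3 -m jog '[{"linear":[0,0,0],"turn":[0,0,0]},{"linear":[0,0,0],"turn":[0,0,0]}]'
python3 -c "
from h import *
s=snap('top')
W=cloud(s);m=np.zeros(W.shape[:2],bool);m[145:240,245:325]=1;m&=(W[...,2]>48)&(W[...,2]<62)
p=W[m];print(np.percentile(p[:,:2],[1,99],axis=0).round(1),len(p))
for r in carts(s,win=(140,165,205,266)):print(*r)
"
```

```text
t: 7.7
position: [487.4, 215.9, 10.2]
ee_rot: [-3.142, 0.001, 1.626]
contact_force: [1.3, -0.2, 0.0]
gripper_width: 44.1
finger_force: 0.0
t: 8.03
position: [487.4, 217.2, 10.7]
ee_rot: [3.141, 0.0, 1.628]
contact_force: [0.4, -1.0, 0.5]
gripper_width: 23.6
finger_force: 24.9
t: 8.45
position: [489.9, 147.6, 113.4]
ee_rot: [3.136, -0.001, 1.572]
contact_force: [1.0, -1.7, -0.5]
gripper_width: 24.2
finger_force: 24.9
t: 8.87
position: [492.6, -31.2, 110.4]
ee_rot: [3.141, 0.0, 1.569]
contact_force: [1.1, 0.2, -1.3]
gripper_width: 23.8
finger_force: 24.9
t: 9.03
position: [492.7, -31.1, 110.2]
ee_rot: [-3.142, -0.0, 1.565]
contact_force: [-0.0, 0.1, -0.2]
gripper_width: 23.8
finger_force: 24.9
[[ 454.1 -122.6]
 [ 643.3    8.6]] 195
[579.2 213.5] [52. 26.] 81.6 [187. 184.]
[573.3 282.5] [26. 52.] 98.8 [162. 187.]
[496.9 294.2] [52. 26.] 76.3 [157. 215.]
```

```bash
python3 -m jog '[{"linear":[0.005,0,0.03],"turn":[0,0,0]},{"linear":[0,0,0.03],"turn":[0,0,0]},{"linear":[0,0,0.025],"turn":[0,0,0]},{"linear":[0,0,0.011],"turn":[0,0,0]},{"linear":[0,0,0],"turn":[0,0,0]}]'
python3 -m jog '[{"linear":[0,0,0],"turn":[0,0,0]},{"linear":[0,0,0],"turn":[0,0,0]},{"linear":[0,0,0],"turn":[0,0,0]}]' -0.25
python3 -m jog '[{"linear":[0,0,-0.035],"turn":[0,0,0]},{"linear":[0,0,-0.035],"turn":[0,0,0]},{"linear":[0,0,-0.03],"turn":[0,0,0]},{"linear":[0.0357,0.0005,0],"turn":[0,0,0]},{"linear":[0.0357,0.0005,0],"turn":[0,0,0]}]' 0
python3 -m jog '[{"linear":[0.0357,0.0005,0],"turn":[0,0,0]},{"linear":[0.0357,0.0005,0],"turn":[0,0,0]},{"linear":[0.0357,0.0005,0],"turn":[0,0,0]},{"linear":[0.0357,0.0005,0],"turn":[0,0,0]},{"linear":[0.0357,0.0005,0],"turn":[0,0,0]}]' >/dev/null
python3 -m jog '[{"linear":[0.0357,0.0005,0],"turn":[0,0,0]},{"linear":[0.0357,0.0005,0],"turn":[0,0,0.12]},{"linear":[0,0,0],"turn":[0,0,0.119]},{"linear":[0,0,0],"turn":[0,0,0]},{"linear":[0,0,0],"turn":[0,0,0]}]'
```

```text
t: 9.5
position: [492.0, -23.1, 12.6]
ee_rot: [-3.139, -0.0, 1.571]
contact_force: [0.4, -1.4, -0.6]
gripper_width: 23.9
finger_force: 25.0
t: 9.75
position: [493.3, -24.0, 14.9]
ee_rot: [3.141, -0.0, 1.57]
contact_force: [0.3, -0.1, -0.0]
gripper_width: 32.7
finger_force: 0.0
t: 10.17
position: [495.8, 46.6, 118.0]
ee_rot: [3.135, -0.0, 1.565]
contact_force: [-0.2, -0.9, -0.8]
gripper_width: 44.0
finger_force: 0.0
t: 11.0
position: [497.9, 296.9, 114.3]
ee_rot: [3.141, 0.0, 1.334]
contact_force: [-0.8, 0.2, 0.3]
gripper_width: 44.4
finger_force: 0.0
```

```bash
python3 -m jog '[{"linear":[0,0,0.035],"turn":[0,0,0]},{"linear":[0,0,0.035],"turn":[0,0,0]},{"linear":[0,0,0.0335],"turn":[0,0,0]},{"linear":[0,0,0],"turn":[0,0,0]},{"linear":[0,0,0],"turn":[0,0,0]}]'
python3 -m jog '[{"linear":[0,0,0],"turn":[0,0,0]},{"linear":[0,0,0],"turn":[0,0,0]},{"linear":[0,0,0],"turn":[0,0,0]},{"linear":[0,0,0],"turn":[0,0,0]}]' -1 25
python3 -m jog '[{"linear":[0,0,-0.035],"turn":[0,0,0]},{"linear":[0,0,-0.035],"turn":[0,0,0]},{"linear":[0,0,-0.03],"turn":[0,0,-0.12]},{"linear":[0,0,0],"turn":[0,0,-0.119]},{"linear":[-0.0381,0.005,0],"turn":[0,0,0]}]'
python3 -m jog '[{"linear":[-0.0381,0.005,0],"turn":[0,0,0]},{"linear":[-0.0381,0.005,0],"turn":[0,0,0]},{"linear":[-0.0381,0.005,0],"turn":[0,0,0]},{"linear":[-0.0381,0.005,0],"turn":[0,0,0]},{"linear":[-0.0381,0.005,0],"turn":[0,0,0]}]'
python3 -m jog '[{"linear":[-0.0381,0.005,0],"turn":[0,0,0]},{"linear":[-0.0381,0.005,0],"turn":[0,0,0]},{"linear":[-0.0381,0.005,0],"turn":[0,0,0]},{"linear":[-0.0381,0.005,0],"turn":[0,0,0]},{"linear":[0,0,0],"turn":[0,0,0]}]'>/dev/null
python3 -m jog '[{"linear":[0,0,0],"turn":[0,0,0]},{"linear":[0,0,0],"turn":[0,0,0]}]'
python3 -c "
from h import *
s=snap('top')
W=cloud(s);m=np.zeros(W.shape[:2],bool);m[145:240,245:325]=1;m&=(W[...,2]>48)&(W[...,2]<62)
p=W[m];print(np.percentile(p[:,:2],[1,99],axis=0).round(1),len(p))
for r in carts(s,win=(140,165,205,266)):print(*r)
"
```

```text
t: 11.42
position: [498.1, 295.3, 10.4]
ee_rot: [-3.141, 0.001, 1.332]
contact_force: [0.3, 0.1, 0.8]
gripper_width: 44.3
finger_force: 0.0
t: 11.75
position: [498.3, 296.4, 11.1]
ee_rot: [3.141, -0.0, 1.33]
contact_force: [-0.5, -0.0, 2.1]
gripper_width: 23.5
finger_force: 25.0
t: 12.17
position: [503.3, 263.4, 114.0]
ee_rot: [3.137, -0.005, 1.581]
contact_force: [1.1, -0.6, -2.1]
gripper_width: 23.4
finger_force: 25.0
t: 12.58
position: [527.4, 66.3, 110.9]
ee_rot: [3.141, -0.0, 1.57]
contact_force: [-0.2, 0.8, 0.1]
gripper_width: 24.0
finger_force: 25.1
t: 13.17
position: [547.1, -84.1, 110.6]
ee_rot: [-3.141, -0.001, 1.568]
contact_force: [0.6, -0.2, -0.1]
gripper_width: 23.7
finger_force: 25.0
[[ 454.1 -122.5]
 [ 641.3    8.6]] 194
[579.2 213.5] [52. 26.] 81.3 [187. 184.]
[573.2 282.6] [26. 52.] 98.8 [162. 187.]
```

```bash
python3 -m jog '[{"linear":[0,0,0.03],"turn":[0,0,0]},{"linear":[0,0,0.03],"turn":[0,0,0]},{"linear":[0,0,0.025],"turn":[0,0,0]},{"linear":[0,0,0.011],"turn":[0,0,0]},{"linear":[0,0,0],"turn":[0,0,0]}]'
python3 -m jog '[{"linear":[0,0,0],"turn":[0,0,0]},{"linear":[0,0,0],"turn":[0,0,0]},{"linear":[0,0,0],"turn":[0,0,0]}]' -0.25
python3 -m jog '[{"linear":[0,0,-0.035],"turn":[0,0,0]},{"linear":[0,0,-0.035],"turn":[0,0,0]},{"linear":[0,0,-0.03],"turn":[0,0,0]},{"linear":[0.0367,0.0026,0],"turn":[0,0,0]},{"linear":[0.0367,0.0026,0],"turn":[0,0,0]}]' 0
python3 -m jog '[{"linear":[0.0367,0.0026,0],"turn":[0,0,0]},{"linear":[0.0367,0.0026,0],"turn":[0,0,0]},{"linear":[0.0367,0.0026,0],"turn":[0,0,0]},{"linear":[0.0367,0.0026,0],"turn":[0,0,0]},{"linear":[0.0367,0.0026,0],"turn":[0,0,0]}]' >/dev/null
python3 -m jog '[{"linear":[0.0367,0.0026,0],"turn":[0,0,0]},{"linear":[0.0367,0.0026,0],"turn":[0,0,0]},{"linear":[0.0367,0.0026,0],"turn":[0,0,-0.077]},{"linear":[0,0,0],"turn":[0,0,-0.077]},{"linear":[0,0,0],"turn":[0,0,0]}]' >/dev/null
python3 -m jog '[{"linear":[0,0,0],"turn":[0,0,0]},{"linear":[0,0,0],"turn":[0,0,0]}]'
```

```text
t: 13.63
position: [545.8, -82.6, 12.2]
ee_rot: [-3.138, -0.001, 1.571]
contact_force: [-0.6, -0.2, -0.1]
gripper_width: 24.1
finger_force: 25.0
t: 13.88
position: [548.4, -84.3, 16.7]
ee_rot: [3.139, 0.001, 1.569]
contact_force: [0.3, -0.6, -1.0]
gripper_width: 33.0
finger_force: 0.0
t: 14.3
position: [554.7, -11.9, 119.7]
ee_rot: [3.133, 0.001, 1.565]
contact_force: [0.0, 0.2, -0.7]
gripper_width: 43.8
finger_force: 0.0
t: 15.3
position: [574.4, 281.7, 115.5]
ee_rot: [3.141, 0.0, 1.72]
contact_force: [0.3, -0.6, 0.5]
gripper_width: 43.6
finger_force: 0.0
```

```bash
python3 -m jog '[{"linear":[0,0,0.035],"turn":[0,0,0]},{"linear":[0,0,0.035],"turn":[0,0,0]},{"linear":[0,0,0.0345],"turn":[0,0,0]},{"linear":[0,0,0],"turn":[0,0,0]},{"linear":[0,0,0],"turn":[0,0,0]}]'
python3 -m jog '[{"linear":[0,0,0],"turn":[0,0,0]},{"linear":[0,0,0],"turn":[0,0,0]},{"linear":[0,0,0],"turn":[0,0,0]},{"linear":[0,0,0],"turn":[0,0,0]}]' -1 25
python3 -m jog '[{"linear":[0,0,-0.035],"turn":[0,0,0]},{"linear":[0,0,-0.035],"turn":[0,0,0]},{"linear":[0,0,-0.03],"turn":[0,0,0.077]},{"linear":[0,0,0],"turn":[0,0,0.075]},{"linear":[-0.0384,-0.0033,0],"turn":[0,0,0]}]'
python3 -m jog '[{"linear":[-0.0384,-0.0033,0],"turn":[0,0,0]},{"linear":[-0.0384,-0.0033,0],"turn":[0,0,0]},{"linear":[-0.0384,-0.0033,0],"turn":[0,0,0]},{"linear":[-0.0384,-0.0033,0],"turn":[0,0,0]},{"linear":[-0.0384,-0.0033,0],"turn":[0,0,0]}]'
python3 -m jog '[{"linear":[-0.0384,-0.0033,0],"turn":[0,0,0]},{"linear":[-0.0384,-0.0033,0],"turn":[0,0,0]},{"linear":[0,0,0],"turn":[0,0,0]},{"linear":[0,0,0],"turn":[0,0,0]},{"linear":[0,0,0],"turn":[0,0,0]}]'
python3 -c "
from h import *
s=snap('top')
W=cloud(s);m=np.zeros(W.shape[:2],bool);m[145:240,245:325]=1;m&=(W[...,2]>48)&(W[...,2]<62)
p=W[m];print(np.percentile(p[:,:2],[1,99],axis=0).round(1),len(p))
for r in carts(s,win=(140,165,205,266)):print(*r)
"
```

```text
t: 15.72
position: [574.3, 281.1, 10.3]
ee_rot: [3.141, 0.0, 1.719]
contact_force: [0.2, 0.2, 0.1]
gripper_width: 43.7
finger_force: 0.0
t: 16.05
position: [574.2, 282.2, 10.6]
ee_rot: [3.141, 0.0, 1.722]
contact_force: [0.2, -1.4, 1.1]
gripper_width: 23.7
finger_force: 25.0
t: 16.47
position: [571.7, 249.1, 113.3]
ee_rot: [3.136, -0.005, 1.572]
contact_force: [0.6, -0.9, -0.8]
gripper_width: 23.5
finger_force: 25.0
t: 16.88
position: [553.7, 50.5, 110.3]
ee_rot: [3.141, 0.0, 1.571]
contact_force: [1.1, -0.1, -0.4]
gripper_width: 23.7
finger_force: 25.0
t: 17.3
position: [547.6, -24.4, 110.2]
ee_rot: [3.141, -0.001, 1.57]
contact_force: [-0.3, -0.1, -0.4]
gripper_width: 23.9
finger_force: 25.0
[[ 452.5 -122.9]
 [ 568.4    4.5]] 175
[579.1 213.6] [52. 26.] 81.6 [187. 184.]
```

```bash
python3 -m jog '[{"linear":[0,0,0.03],"turn":[0,0,0]},{"linear":[0,0,0.03],"turn":[0,0,0]},{"linear":[0,0,0.025],"turn":[0,0,0]},{"linear":[0,0,0.011],"turn":[0,0,0]},{"linear":[0,0,0],"turn":[0,0,0]}]'
python3 -m jog '[{"linear":[0,0,0],"turn":[0,0,0]},{"linear":[0,0,0],"turn":[0,0,0]},{"linear":[0,0,0],"turn":[0,0,0]}]' -0.25
python3 -m jog '[{"linear":[0,0,-0.035],"turn":[0,0,0]},{"linear":[0,0,-0.035],"turn":[0,0,0]},{"linear":[0,0,-0.03],"turn":[0,0,0]},{"linear":[0.0341,0.0045,0],"turn":[0,0,0]},{"linear":[0.0341,0.0045,0],"turn":[0,0,0]}]' 0
python3 -m jog '[{"linear":[0.0341,0.0045,0],"turn":[0,0,0]},{"linear":[0.0341,0.0045,0],"turn":[0,0,0]},{"linear":[0.0341,0.0045,0],"turn":[0,0,0]},{"linear":[0.0341,0.0045,0],"turn":[0,0,0]},{"linear":[0.0341,0.0045,0],"turn":[0,0,0.07]}]' >/dev/null
python3 -m jog '[{"linear":[0,0,0],"turn":[0,0,0.07]},{"linear":[0,0,0],"turn":[0,0,0]},{"linear":[0,0,0],"turn":[0,0,0]},{"linear":[0,0,0],"turn":[0,0,0]}]'
```

```text
t: 17.77
position: [546.6, -23.4, 12.3]
ee_rot: [-3.139, 0.0, 1.573]
contact_force: [0.1, -2.4, -1.4]
gripper_width: 23.6
finger_force: 25.0
t: 18.02
position: [548.1, -23.9, 14.9]
ee_rot: [3.141, -0.0, 1.572]
contact_force: [-1.1, 0.4, -0.7]
gripper_width: 32.7
finger_force: 0.0
t: 18.43
position: [558.5, 43.3, 118.5]
ee_rot: [3.134, -0.0, 1.567]
contact_force: [0.6, -0.1, -0.3]
gripper_width: 43.8
finger_force: 0.0
t: 19.18
position: [579.2, 213.4, 114.5]
ee_rot: [3.141, 0.0, 1.432]
contact_force: [0.3, 0.5, 0.2]
gripper_width: 44.1
finger_force: 0.0
```

Next: fifth cartridge, to slot (603, -55), with dx +24 and dy -268 (8 rows).

```bash
python3 -m jog '[{"linear":[0,0,0.035],"turn":[0,0,0]},{"linear":[0,0,0.035],"turn":[0,0,0]},{"linear":[0,0,0.0335],"turn":[0,0,0]},{"linear":[0,0,0],"turn":[0,0,0]},{"linear":[0,0,0],"turn":[0,0,0]}]'
python3 -m jog '[{"linear":[0,0,0],"turn":[0,0,0]},{"linear":[0,0,0],"turn":[0,0,0]},{"linear":[0,0,0],"turn":[0,0,0]},{"linear":[0,0,0],"turn":[0,0,0]}]' -1 25
python3 -m jog '[{"linear":[0,0,-0.035],"turn":[0,0,0]},{"linear":[0,0,-0.035],"turn":[0,0,0]},{"linear":[0,0,-0.03],"turn":[0,0,-0.07]},{"linear":[0,0,0],"turn":[0,0,-0.07]},{"linear":[-0.0335,0.003,0],"turn":[0,0,0]}]'
python3 -m jog '[{"linear":[-0.0335,0.003,0],"turn":[0,0,0]},{"linear":[-0.0335,0.003,0],"turn":[0,0,0]},{"linear":[-0.0335,0.003,0],"turn":[0,0,0]},{"linear":[-0.0335,0.003,0],"turn":[0,0,0]},{"linear":[-0.0335,0.003,0],"turn":[0,0,0]}]'
python3 -m jog '[{"linear":[-0.0335,0.003,0],"turn":[0,0,0]},{"linear":[-0.0335,0.003,0],"turn":[0,0,0]},{"linear":[0,0,0],"turn":[0,0,0]},{"linear":[0,0,0],"turn":[0,0,0]},{"linear":[0,0,0],"turn":[0,0,0]}]'
python3 -c "
from h import *
s=snap('top');snap('scene','s1')
W=cloud(s);m=np.zeros(W.shape[:2],bool);m[145:240,245:325]=1;m&=(W[...,2]>48)&(W[...,2]<62)
p=W[m];print(np.percentile(p[:,:2],[1,99],axis=0).round(1),len(p))
for r in carts(s,win=(140,165,205,266)):print(*r)
"
```

```text
t: 19.6
position: [579.0, 212.7, 10.4]
ee_rot: [-3.141, 0.0, 1.43]
contact_force: [-0.0, -0.7, 0.5]
gripper_width: 43.8
finger_force: 0.0
t: 19.93
position: [579.3, 213.8, 11.1]
ee_rot: [3.141, -0.0, 1.431]
contact_force: [-0.2, -0.1, 1.2]
gripper_width: 23.8
finger_force: 25.0
t: 20.35
position: [582.9, 185.1, 114.3]
ee_rot: [3.136, -0.004, 1.58]
contact_force: [0.0, -0.4, -0.4]
gripper_width: 23.8
finger_force: 25.0
t: 20.77
position: [596.9, 11.5, 110.8]
ee_rot: [3.141, -0.0, 1.571]
contact_force: [0.5, -0.8, -0.3]
gripper_width: 23.5
finger_force: 25.0
t: 21.18
position: [603.0, -53.5, 110.6]
ee_rot: [-3.141, -0.001, 1.571]
contact_force: [0.2, 0.4, -0.7]
gripper_width: 23.9
finger_force: 25.0
[[ 455.2 -106.6]
 [ 641.3    8.7]] 143
```

View pics/s1.png

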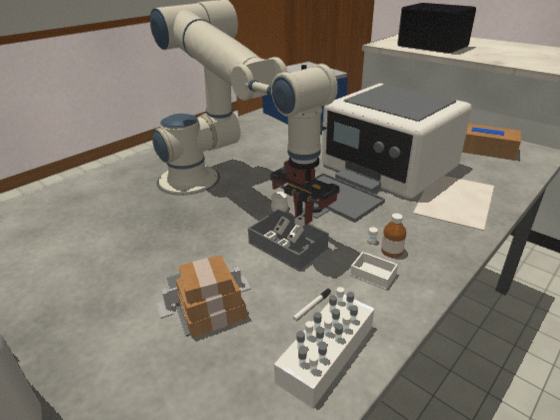

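The cartridge is over the last free slot, and the others are visible inside the tote at (270–300, 225–250). I'll release it and go above the button.

```bash
python3 -m jog '[{"linear":[0,0,0.03],"turn":[0,0,0]},{"linear":[0,0,0.03],"turn":[0,0,0]},{"linear":[0,0,0.025],"turn":[0,0,0]},{"linear":[0,0,0.011],"turn":[0,0,0]},{"linear":[0,0,0],"turn":[0,0,0]}]'
python3 -m jog '[{"linear":[0,0,0],"turn":[0,0,0]},{"linear":[0,0,0],"turn":[0,0,0]},{"linear":[0,0,0],"turn":[0,0,0]}]' -0.25
python3 -m jog '[{"linear":[0,0,-0.035],"turn":[0,0,0]},{"linear":[0,0,-0.035],"turn":[0,0,0]},{"linear":[0,0,-0.03],"turn":[0,0,0]},{"linear":[0.0322,-0.019,0],"turn":[0,0,0]},{"linear":[0.0322,-0.019,0],"turn":[0,0,0]}]'
python3 -m jog '[{"linear":[0.0322,-0.019,0],"turn":[0,0,0]},{"linear":[0.0322,-0.019,0],"turn":[0,0,0]},{"linear":[0.0322,-0.019,0],"turn":[0,0,0]},{"linear":[0.0322,-0.019,0],"turn":[0,0,0]},{"linear":[0,0,0],"turn":[0,0,0]}]' -1
python3 -m jog '[{"linear":[0,0,0],"turn":[0,0,0]},{"linear":[0,0,0],"turn":[0,0,0]},{"linear":[0,0,0],"turn":[0,0,0]}]'
python3 -c "
from h import *
s=snap('top')
print('tote',tote(s));
for z,w in((24,(140,165,205,266)),(23,(250,140,330,245))):
  for r in carts(s,z,win=w):print(*r)
cv2.imwrite('pics/c2.png',cv2.resize(s['img'][140:280,130:330],(800,560),interpolation=2))
"
```

```text
t: 21.7
position: [601.6, -52.4, 12.0]
ee_rot: [-3.137, -0.001, 1.573]
contact_force: [0.1, 0.2, -0.3]
gripper_width: 24.0
finger_force: 25.0
t: 21.95
position: [604.2, -53.8, 16.7]
ee_rot: [3.139, 0.0, 1.571]
contact_force: [0.3, 1.0, 0.3]
gripper_width: 32.5
finger_force: 0.0
t: 22.37
position: [567.0, 9.8, 119.4]
ee_rot: [3.134, 0.0, 1.568]
contact_force: [-0.4, 0.6, -1.5]
gripper_width: 33.0
finger_force: 0.0
t: 22.78
position: [486.9, 144.1, 116.5]
ee_rot: [3.14, -0.003, 1.576]
contact_force: [-0.3, 0.5, 0.1]
gripper_width: 3.2
finger_force: 0.0
t: 23.03
position: [489.9, 138.3, 115.2]
ee_rot: [3.14, 0.0, 1.57]
contact_force: [0.3, 0.1, 0.1]
gripper_width: 0.6
finger_force: 0.0
tote (array([511.1, -18.7]), array([263.2, 207.7]), 1.0, 673)
[602.2 -52.4] [52. 24.] 89.4 [287. 175.]
[547.6 -26.7] [46. 24.] 88.2 [277. 195.]
[546.3 -85.4] [51. 26.] 89.5 [299. 195.]
[492.2 -82.8] [27. 52.] 92.2 [299. 216.]
[493.  -25.2] [45. 24.] 89.5 [276. 216.]
```

View pics/c2.png

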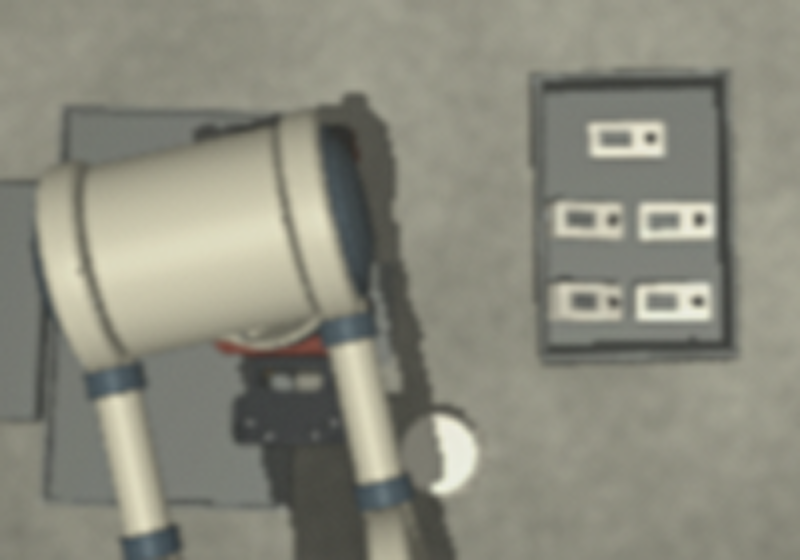

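All five are flat in the tote (crop 550–715, 120–320). Now press the button.

```bash
python3 -m jog '[{"linear":[0,0,0.035],"turn":[0,0,0]},{"linear":[0,0,0.035],"turn":[0,0,0]},{"linear":[0,0,0.018],"turn":[0,0,0]},{"linear":[0,0,0],"turn":[0,0,0]},{"linear":[0,0,0],"turn":[0,0,0]}]'
python3 -m jog '[{"linear":[0,0,0.003],"turn":[0,0,0]},{"linear":[0,0,0.003],"turn":[0,0,0]},{"linear":[0,0,0.003],"turn":[0,0,0]}]'
python3 -m jog '[{"linear":[0,0,0.002],"turn":[0,0,0]},{"linear":[0,0,0.002],"turn":[0,0,0]},{"linear":[0,0,0],"turn":[0,0,0]}]'
python3 -m jog '[{"linear":[0,0,0.001],"turn":[0,0,0]},{"linear":[0,0,0],"turn":[0,0,0]},{"linear":[0,0,0],"turn":[0,0,0]}]'
```

```text
t: 23.5
position: [488.9, 138.2, 26.1]
ee_rot: [-3.139, 0.001, 1.569]
contact_force: [0.5, 0.2, 0.1]
gripper_width: 0.4
finger_force: 0.0
t: 23.75
position: [490.7, 139.2, 19.5]
ee_rot: [3.138, -0.0, 1.57]
contact_force: [1.1, -0.7, 3.3]
gripper_width: 0.5
finger_force: 1.5
t: 24.0
position: [490.7, 139.2, 16.3]
ee_rot: [3.137, -0.0, 1.571]
contact_force: [-0.4, -1.5, 9.5]
gripper_width: 0.6
finger_force: 4.7
t: 24.25
position: [490.7, 139.3, 16.2]
ee_rot: [3.137, -0.0, 1.571]
contact_force: [-3.2, -3.1, 14.4]
gripper_width: 0.4
finger_force: 7.3
```

Force of 14 N with the button bottomed at z 16.2, so it is fully down. I'll lift and go over the lid rib, at about (479,-319) with lid yaw about -22°.

```bash
python3 -m jog '[{"linear":[0,0,-0.035],"turn":[0,0,0]},{"linear":[0,0,-0.035],"turn":[0,0,0]},{"linear":[0,0,-0.035],"turn":[0,0,0]},{"linear":[0,0,-0.035],"turn":[0,0,0]},{"linear":[-0.0382,-0.001,0],"turn":[0,0,0]}]' -0.2 >/dev/null
python3 -m jog '[{"linear":[-0.0382,-0.001,0],"turn":[0,0,0]},{"linear":[-0.0382,-0.001,0],"turn":[0,0,0]},{"linear":[-0.0382,-0.001,0],"turn":[0,0,0]},{"linear":[-0.0382,-0.001,0],"turn":[0,0,0]},{"linear":[-0.0382,-0.001,0],"turn":[0,0,0]}]' 
python3 -m jog '[{"linear":[-0.0382,-0.001,0],"turn":[0,0,0]},{"linear":[-0.0382,-0.001,0],"turn":[0,0,0]},{"linear":[-0.0382,-0.001,0],"turn":[0,0,0]},{"linear":[-0.0382,-0.001,0],"turn":[0,0,0]},{"linear":[-0.0382,-0.001,0],"turn":[0,0,0]}]' >/dev/null
python3 -m jog '[{"linear":[-0.0382,-0.001,0],"turn":[0,0,0]},{"linear":[0,0,0],"turn":[0,0,-0.118]},{"linear":[0,0,0],"turn":[0,0,-0.118]},{"linear":[0,0,0],"turn":[0,0,-0.118]},{"linear":[0,0,0],"turn":[0,0,-0.118]}]' 
python3 -m jog '[{"linear":[0,0,0],"turn":[0,0,-0.118]},{"linear":[0,0,0],"turn":[0,0,-0.118]},{"linear":[0,0,0],"turn":[0,0,-0.118]},{"linear":[0,0,0],"turn":[0,0,-0.118]},{"linear":[0,0,0],"turn":[0,0,-0.118]}]' >/dev/null
python3 -m jog '[{"linear":[0,0,0],"turn":[0,0,-0.118]},{"linear":[0,0,0],"turn":[0,0,0]},{"linear":[0,0,0],"turn":[0,0,0]}]'
python3 -c "
from h import *
s=snap('top');snap('scene','s2');print('tote',tote(s))"
```

```text
t: 25.08
position: [482.5, -91.4, 152.7]
ee_rot: [3.141, -0.0, 1.571]
contact_force: [0.8, -0.6, -0.1]
gripper_width: 35.2
finger_force: 0.0
t: 25.92
position: [476.8, -319.2, 152.2]
ee_rot: [-3.141, -0.001, 2.048]
contact_force: [0.8, 0.2, 0.1]
gripper_width: 35.2
finger_force: 0.0
t: 26.58
position: [477.0, -318.9, 152.4]
ee_rot: [3.141, -0.001, 2.747]
contact_force: [0.0, -0.5, 0.6]
gripper_width: 35.1
finger_force: 0.0
tote (array([511. , -20.4]), array([205.6, 266.4]), 89.7, 658)
```

View pics/s2.png

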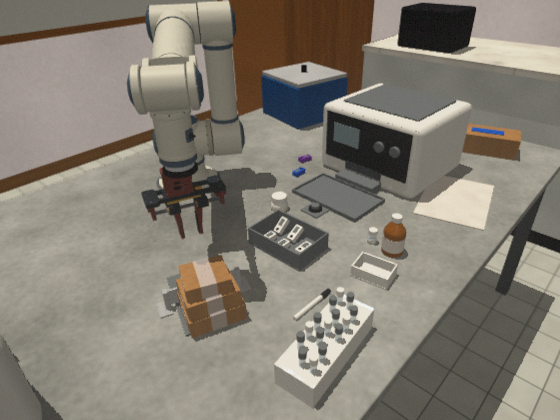

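The gripper is over the lid in front of the bar, and the tote holds the cartridges. I'll descend and grip the rib.

```bash
python3 -m jog '[{"linear":[0,0,0.033],"turn":[0,0,0]},{"linear":[0,0,0.033],"turn":[0,0,0]},{"linear":[0,0,0.033],"turn":[0,0,0]},{"linear":[0,0,0.028],"turn":[0,0,0]},{"linear":[0,0,0],"turn":[0,0,0]}]'
python3 -m jog '[{"linear":[0,0,0.008],"turn":[0,0,0]},{"linear":[0,0,0.005],"turn":[0,0,0]},{"linear":[0,0,0],"turn":[0,0,0]},{"linear":[0,0,0],"turn":[0,0,0]}]'
python3 -m jog '[{"linear":[0,0,0],"turn":[0,0,0]},{"linear":[0,0,0],"turn":[0,0,0]},{"linear":[0,0,0],"turn":[0,0,0]},{"linear":[0,0,0],"turn":[0,0,0]},{"linear":[0,0,0],"turn":[0,0,0]}]' -1 50
```

```text
t: 27.1
position: [473.6, -316.5, 18.3]
ee_rot: [3.139, -0.011, 2.749]
contact_force: [-0.2, -0.6, 0.3]
gripper_width: 35.1
finger_force: 0.0
t: 27.43
position: [477.9, -319.8, 14.5]
ee_rot: [-3.141, 0.003, 2.75]
contact_force: [0.3, -0.3, -0.8]
gripper_width: 35.3
finger_force: 0.0
t: 27.85
position: [477.4, -319.3, 13.4]
ee_rot: [-3.142, 0.001, 2.751]
contact_force: [-0.8, 0.3, 2.8]
gripper_width: 13.5
finger_force: 50.0
```

```bash
python3 -m jog '[{"linear":[0.001,0,0],"turn":[0,0,0]},{"linear":[0.002,0,0],"turn":[0,0,0]},{"linear":[0.002,0,0],"turn":[0,0,0]},{"linear":[0.002,0,0],"turn":[0,0,0]},{"linear":[0.002,0,0],"turn":[0,0,0]}]'
python3 -m jog '[{"linear":[0.002,0,0],"turn":[0,0,0]},{"linear":[0.003,0,0],"turn":[0,0,0]},{"linear":[0.003,0,0],"turn":[0,0,0]},{"linear":[0.003,0,0],"turn":[0,0,0]},{"linear":[0.003,0,0],"turn":[0,0,0]}]'
python3 -m jog '[{"linear":[0.004,0,0],"turn":[0,0,0]},{"linear":[0.004,0,0],"turn":[0,0,0]},{"linear":[0.004,0,0],"turn":[0,0,0]},{"linear":[0.004,0,0],"turn":[0,0,0]},{"linear":[0.004,0,0],"turn":[0,0,0]}]'
python3 -c "
from h import *
s=snap('top')
W=cloud(s);m=np.zeros(W.shape[:2],bool);m[140:215,370:450]=1;m&=(W[...,2]>117)&(W[...,2]<140)
p=W[m];print('top',p.mean(0).round(1),cv2.minAreaRect(p[:,:2].astype(np.float32)),len(p))"
```

```text
t: 28.27
position: [470.4, -316.6, 13.4]
ee_rot: [-3.141, 0.005, 2.751]
contact_force: [9.0, -3.8, -2.0]
gripper_width: 13.6
finger_force: 50.0
t: 28.68
position: [457.9, -311.3, 13.3]
ee_rot: [-3.141, 0.006, 2.751]
contact_force: [10.3, -4.7, -3.5]
gripper_width: 13.6
finger_force: 50.0
t: 29.1
position: [439.7, -303.8, 13.4]
ee_rot: [-3.141, 0.007, 2.751]
contact_force: [11.6, -4.5, -3.4]
gripper_width: 13.6
finger_force: 50.0
top [ 577.7 -365.7  125.3] ((540.0812377929688, -343.0312805175781), (106.70121002197266, 188.46458435058594), 58.130855560302734) 1527
```

```bash
for i in 1 2 3; do python3 -m jog '[{"linear":[0.004,0,0],"turn":[0,0,0]},{"linear":[0.004,0,0],"turn":[0,0,0]},{"linear":[0.004,0,0],"turn":[0,0,0]},{"linear":[0.004,0,0],"turn":[0,0,0]},{"linear":[0.004,0,0],"turn":[0,0,0]}]'; done
python3 -m jog '[{"linear":[0.004,0,0],"turn":[0,0,0]},{"linear":[0.004,0,0],"turn":[0,0,0]},{"linear":[0.004,0,0],"turn":[0,0,0]},{"linear":[0.004,0,0],"turn":[0,0,0]},{"linear":[0.004,0,0],"turn":[0,0,0]}]'
python3 -m jog '[{"linear":[0.004,0,0],"turn":[0,0,0]},{"linear":[0.004,0,0],"turn":[0,0,0]},{"linear":[0.004,0,0],"turn":[0,0,0]},{"linear":[0.002,0,0],"turn":[0,0,0]},{"linear":[0,0,0],"turn":[0,0,0]}]'
python3 -c "
from h import *
s=snap('top');snap('scene','s3')
W=cloud(s);m=np.zeros(W.shape[:2],bool);m[140:215,370:450]=1;m&=(W[...,2]>110)&(W[...,2]<140)
p=W[m];print('top',p.mean(0).round(1),len(p))"
```

```text
t: 29.57
position: [421.3, -296.2, 13.3]
ee_rot: [-3.141, 0.007, 2.751]
contact_force: [10.7, -4.6, -3.1]
gripper_width: 13.5
finger_force: 50.0
t: 29.98
position: [401.0, -287.9, 13.3]
ee_rot: [-3.141, 0.003, 2.751]
contact_force: [7.6, -3.0, -1.3]
gripper_width: 13.8
finger_force: 50.0
t: 30.4
position: [382.0, -280.2, 13.3]
ee_rot: [-3.141, 0.002, 2.751]
contact_force: [5.0, -2.0, 13.0]
gripper_width: 13.7
finger_force: 50.0
t: 30.82
position: [363.4, -272.5, 13.3]
ee_rot: [-3.141, 0.001, 2.751]
contact_force: [1.2, -0.8, 9.4]
gripper_width: 13.7
finger_force: 50.0
t: 31.23
position: [350.1, -267.0, 13.3]
ee_rot: [-3.141, 0.001, 2.751]
contact_force: [1.0, -0.7, 7.9]
gripper_width: 13.8
finger_force: 50.0
top [ 580.5 -367.5  119.1] 1518
```

View pics/s3.png

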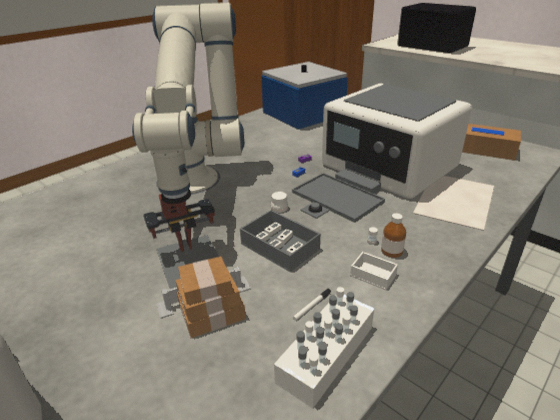

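The lid is drawn clear and the stack stands behind the bar at (210,295). The tote seems to have been knocked: it is now at (280,240) in the scene view. I'll lift, then remeasure it.

```bash
python3 -m jog '[{"linear":[0,0,-0.01],"turn":[0,0,0]},{"linear":[0,0,-0.02],"turn":[0,0,0]},{"linear":[0,0,-0.025],"turn":[0,0,0]},{"linear":[0,0,-0.025],"turn":[0,0,0]},{"linear":[0,0,-0.02],"turn":[0,0,0]}]' - 60
python3 -m jog '[{"linear":[0,0,-0.02],"turn":[0,0,0]},{"linear":[0,0,0],"turn":[0,0,0]},{"linear":[0,0,0],"turn":[0,0,0]},{"linear":[0,0,0],"turn":[0,0,0]}]'
python3 -c "
from h import *
s=snap('top','t4');st();a=snap('scene')
W=cloud(s);T=W[...,2]
m=np.zeros(T.shape,bool);m[145:240,235:335]=1;m&=(T>48)&(T<62)
p=W[m][:,:2].astype(np.float32);print('tote',cv2.minAreaRect(p),len(p),np.percentile(p,[1,99],axis=0).round(1))
cv2.imwrite('pics/c4.png',np.hstack([cv2.resize(s['img'][130:280,230:430],(400,300),interpolation=2),cv2.resize(a['img'][180:330,130:330],(400,300),interpolation=2)]))
W=cloud(a);T=W[...,2];print('lid z?',[W[r,c].round(0).tolist() for r,c in((262,180),(255,175),(280,180))])
"
```

```text
t: 31.75
position: [348.9, -266.1, 112.8]
ee_rot: [3.141, -0.005, 2.751]
contact_force: [-0.2, -0.4, -1.8]
gripper_width: 13.5
finger_force: 60.0
t: 32.08
position: [349.3, -266.2, 130.3]
ee_rot: [3.14, -0.004, 2.751]
contact_force: [-0.2, -0.2, -1.2]
gripper_width: 13.9
finger_force: 60.0
tcp [ 349.3 -266.2  130.1] rot [ 3.14  -0.004  2.751] w 13.2 t 32.1
tote ((533.5599975585938, -74.27326965332031), (189.97743225097656, 130.07005310058594), 0.5414617657661438) 477 [[ 438.8 -139. ]
 [ 627.9   -9.3]]
lid z? [[375.0, -306.0, -0.0], [480.0, -373.0, 121.0], [523.0, -397.0, 85.0]]
```

View pics/c4.png

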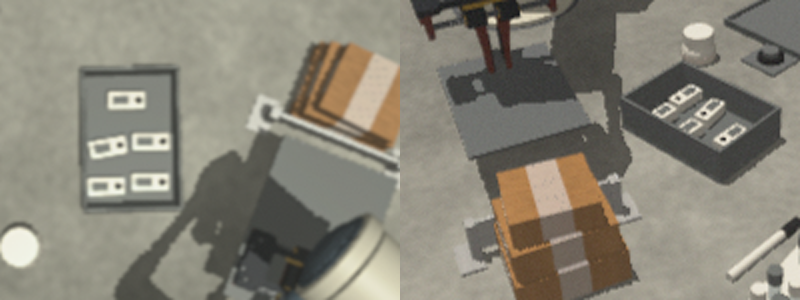

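The tote was knocked to about (533.6,-74.3), with the cartridges still inside. The lid is held in the air. I'll measure its pose in the hand.

```bash
python3 -c "
from h import *
P=[]
for cam in('top','scene'):
    s=snap(cam);W=cloud(s);best=None
    for r in eyes.outline_of('lid',cam)[:3]:
        p=W[r['region']];p=p[np.isfinite(p[:,2])];print(cam,round(r['confidence'],2),r['bbox'],np.percentile(p,[5,50,95],axis=0).round(0).tolist(),len(p))
    # lid frame coords assuming held at TCP
    o=observe();ang=o['ee_rot'][2]-np.pi;ux=np.array([np.cos(ang),np.sin(ang)]);uy=np.array([-ux[1],ux[0]])
    d=W[...,:2]-o['position'][:2];lx=d@ux-58;ly=d@uy
    m=(abs(lx)<115)&(abs(ly)<85)&(W[...,2]>95)&(W[...,2]<136)&(lx>-25)
    A=np.c_[lx[m],ly[m],np.ones(m.sum())];z=W[...,2][m]
    k=abs(z-np.median(z))<12;c=np.linalg.lstsq(A[k],z[k],rcond=None)[0];print('plane slope x,y, z0',c.round(3),m.sum(),'extents',np.percentile(lx[m],[1,99]).round(),np.percentile(ly[m],[1,99]).round())
"
```

```text
top 0.97 [341.6, 199.2, 430.5, 298.9] [[324.0, -374.0, 117.0], [447.0, -286.0, 121.0], [506.0, -221.0, 125.0]] 2926
plane slope x,y, z0 [-8.00000e-03 -2.00000e-03  1.21625e+02] 2486 extents [-17. 104.] [-72.  74.]
scene 0.91 [149.1, 202.6, 226.2, 260.2] [[310.0, -371.0, 119.0], [414.0, -296.0, 122.0], [503.0, -213.0, 125.0]] 2920
plane slope x,y, z0 [-1.1000e-02  1.0000e-03  1.2269e+02] 1948 extents [-23. 106.] [-75.  73.]
```

The lid is level and centred as expected (58 mm ahead of the grip). Target TCP is (475.5, -74.8) at yaw 3.15. I'll raise, turn, then move.

```bash
python3 -m jog '[{"linear":[0,0,-0.02],"turn":[0,0,0]},{"linear":[0,0,0],"turn":[0,0,-0.08]},{"linear":[0,0,0],"turn":[0,0,-0.08]},{"linear":[0,0,0],"turn":[0,0,-0.08]},{"linear":[0,0,0],"turn":[0,0,-0.08]}]'
python3 -m jog '[{"linear":[0,0,0],"turn":[0,0,-0.078]},{"linear":[-0.0158,0.0239,0],"turn":[0,0,0]},{"linear":[-0.0158,0.0239,0],"turn":[0,0,0]},{"linear":[-0.0158,0.0239,0],"turn":[0,0,0]},{"linear":[-0.0158,0.0239,0],"turn":[0,0,0]}]'
python3 -m jog '[{"linear":[-0.0158,0.0239,0],"turn":[0,0,0]},{"linear":[-0.0158,0.0239,0],"turn":[0,0,0]},{"linear":[-0.0158,0.0239,0],"turn":[0,0,0]},{"linear":[-0.0158,0.0239,0],"turn":[0,0,0]},{"linear":[0,0,0],"turn":[0,0,0]}]'
python3 -m jog '[{"linear":[0,0,0],"turn":[0,0,0]},{"linear":[0,0,0],"turn":[0,0,0]},{"linear":[0,0,0],"turn":[0,0,0]}]'
python3 -c "
from h import *
st();a=snap('scene');s=snap('top')
cv2.imwrite('pics/c5.png',np.hstack([cv2.resize(s['img'][110:260,220:420],(400,300),interpolation=2),cv2.resize(a['img'][150:300,170:370],(400,300),interpolation=2)]))
for s in(s,a):
    W=cloud(s);m=(W[...,2]>132)&(W[...,2]<150)&(abs(W[...,0]-560)<110)&(abs(W[...,1]+75)<100)&(W[...,0]>510)
    p=W[m];A=np.c_[p[:,:2]-[533,-74],np.ones(len(p))];print('slope',np.linalg.lstsq(A,p[:,2],rcond=None)[0].round(3),np.percentile(p,[1,99],axis=0).round(1).tolist(),cv2.minAreaRect(p[:,:2].astype(np.float32)),len(p))
"
```

```text
t: 32.8
position: [350.3, -266.9, 152.4]
ee_rot: [3.141, -0.0, 3.075]
contact_force: [-0.3, -0.1, -1.8]
gripper_width: 13.9
finger_force: 60.0
t: 33.22
position: [413.3, -169.9, 152.4]
ee_rot: [3.142, -0.0, -3.135]
contact_force: [0.5, -1.4, -2.0]
gripper_width: 13.3
finger_force: 60.0
t: 33.63
position: [477.0, -71.1, 152.0]
ee_rot: [3.139, 0.0, -3.13]
contact_force: [-0.8, -0.5, -2.2]
gripper_width: 13.7
finger_force: 60.0
t: 33.88
position: [475.0, -75.6, 152.5]
ee_rot: [-3.141, -0.0, -3.135]
contact_force: [-0.0, -0.7, -1.1]
gripper_width: 13.6
finger_force: 60.0
tcp [475.  -75.6 152.5] rot [-3.141 -0.    -3.135] w 13.6 t 33.9
slope [-4.00000e-03  0.00000e+00  1.44134e+02] [[557.3, -149.1, 138.7], [637.6, -1.3, 148.9]] ((575.9900512695312, -75.41896057128906), (148.51425170898438, 125.62869262695312), 89.60515594482422) 1608
slope [-7.00000e-03  2.00000e-03  1.44406e+02] [[511.7, -151.5, 139.3], [638.2, -3.4, 146.8]] ((574.8126220703125, -76.62104797363281), (129.67446899414062, 153.1824493408203), 0.22505898773670197) 1624
```

View pics/c5.png

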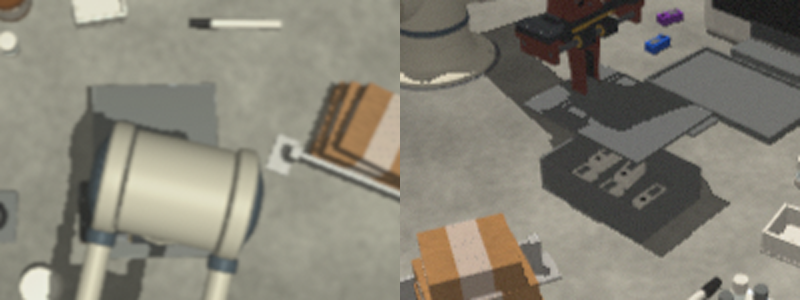

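The lid hovers level over the tote, centred at about (533,-75). I'll lower it.

```bash
python3 -m jog '[{"linear":[0,0,0.02],"turn":[0,0,0]},{"linear":[0,0,0.02],"turn":[0,0,0]},{"linear":[0,0,0.02],"turn":[0,0,0]},{"linear":[0,0,0.012],"turn":[0,0,0]},{"linear":[0,0,0],"turn":[0,0,0]}]'
python3 -m jog '[{"linear":[0,0,0.003],"turn":[0,0,0]},{"linear":[0,0,0.003],"turn":[0,0,0]},{"linear":[0,0,0.003],"turn":[0,0,0]},{"linear":[0,0,0],"turn":[0,0,0]},{"linear":[0,0,0],"turn":[0,0,0]}]'
python3 -m jog '[{"linear":[0,0,0.001],"turn":[0,0,0]},{"linear":[0,0,0.001],"turn":[0,0,0]},{"linear":[0,0,0],"turn":[0,0,0]}]'
```

```text
t: 34.4
position: [473.5, -75.1, 77.5]
ee_rot: [3.14, -0.005, -3.136]
contact_force: [-0.4, 0.0, -2.3]
gripper_width: 13.5
finger_force: 60.0
t: 34.82
position: [475.7, -74.9, 72.2]
ee_rot: [-3.141, 0.001, -3.134]
contact_force: [0.2, 0.4, -2.0]
gripper_width: 13.3
finger_force: 60.0
t: 35.07
position: [475.4, -74.8, 69.6]
ee_rot: [-3.142, 0.0, -3.134]
contact_force: [-0.1, 0.5, -1.4]
gripper_width: 13.4
finger_force: 60.0
```

```bash
python3 -m jog '[{"linear":[0,0,0.001],"turn":[0,0,0]},{"linear":[0,0,0],"turn":[0,0,0]},{"linear":[0,0,0],"turn":[0,0,0]}]'
python3 -m jog '[{"linear":[0,0,0],"turn":[0,0,0]},{"linear":[0,0,0],"turn":[0,0,0]},{"linear":[0,0,0],"turn":[0,0,0]},{"linear":[0,0,0],"turn":[0,0,0]}]' -0.3
python3 -m jog '[{"linear":[0,0,-0.02],"turn":[0,0,0]},{"linear":[0,0,-0.035],"turn":[0,0,0]},{"linear":[0,0,-0.035],"turn":[0,0,0]},{"linear":[0,0,-0.035],"turn":[0,0,0]},{"linear":[0.035,0,0],"turn":[0,0,0]}]'
python3 -m jog '[{"linear":[0.035,0,0],"turn":[0,0,0]},{"linear":[0.035,0,0],"turn":[0,0,0]},{"linear":[0,0.04,0],"turn":[0,0,0]},{"linear":[0,0.04,0],"turn":[0,0,0]},{"linear":[0,0.04,0],"turn":[0,0,0]}]'
python3 -m jog '[{"linear":[0,0.04,0],"turn":[0,0,0]},{"linear":[0,0.04,0],"turn":[0,0,0]},{"linear":[0,0.04,0],"turn":[0,0,0]},{"linear":[0,0.04,0],"turn":[0,0,0]},{"linear":[0,0,0],"turn":[0,0,0]}]'
python3 -c "
from h import *
st();a=snap('scene');s=snap('top','t6')
cv2.imwrite('pics/c6.png',np.hstack([cv2.resize(s['img'][110:260,230:450],(400,300),interpolation=2),cv2.resize(a['img'][180:340,150:350],(400,300),interpolation=2)]))
W=cloud(s);m=(W[...,2]>52)&(W[...,2]<72)&(abs(W[...,0]-533)<130)&(abs(W[...,1]+75)<95)
p=W[m];A=np.c_[p[:,:2]-[533,-74],np.ones(len(p))];print('lid',np.linalg.lstsq(A,p[:,2],rcond=None)[0].round(3),cv2.minAreaRect(p[:,:2].astype(np.float32)),len(p))
for lo,hi in((36,51),(76,92),(112,130)):
    m=(W[...,2]>lo)&(W[...,2]<hi)&(W[...,0]>500)&(W[...,0]<680)&(W[...,1]<-290)&(W[...,1]>-470);p=W[m]
    print('stack',lo,p.mean(0).round(1),cv2.minAreaRect(p[:,:2].astype(np.float32)))
"
```

```text
t: 35.32
position: [475.5, -74.9, 68.7]
ee_rot: [-3.142, 0.0, -3.134]
contact_force: [-0.4, -0.4, -1.3]
gripper_width: 13.1
finger_force: 60.0
t: 35.65
position: [475.6, -74.9, 68.9]
ee_rot: [-3.141, 0.0, -3.134]
contact_force: [-0.2, -0.1, 0.2]
gripper_width: 30.1
finger_force: 0.0
t: 36.07
position: [445.7, -75.9, 200.7]
ee_rot: [-3.139, 0.01, -3.134]
contact_force: [-1.4, -0.7, 0.7]
gripper_width: 30.5
finger_force: 0.0
t: 36.48
position: [369.1, 44.5, 194.3]
ee_rot: [3.141, 0.002, -3.139]
contact_force: [0.9, 0.8, 0.2]
gripper_width: 30.8
finger_force: 0.0
t: 36.9
position: [367.1, 210.2, 193.2]
ee_rot: [3.139, -0.001, -3.127]
contact_force: [0.4, 0.4, 0.8]
gripper_width: 31.1
finger_force: 0.0
tcp [367.1 210.2 193.2] rot [ 3.139e+00 -1.000e-03 -3.127e+00] w 31.1 t 36.9
lid [ 1.0000e-03 -0.0000e+00  5.9898e+01] ((534.1770629882812, -75.19124603271484), (210.80274963378906, 150.22486877441406), 0.4059612452983856) 4567
stack 36 [ 573.1 -329.    44.4] ((560.2479858398438, -337.81573486328125), (184.62142944335938, 90.14503479003906), 30.363388061523438)
stack 76 [ 584.8 -329.9   84.1] ((583.2593383789062, -367.1528015136719), (121.00992584228516, 100.806396484375), 67.97972869873047)
stack 112 [ 580.4 -367.6  119.2] ((580.6366577148438, -368.5250244140625), (101.28709411621094, 91.7668685913086), 63.28614044189453)
```

View pics/c6.png

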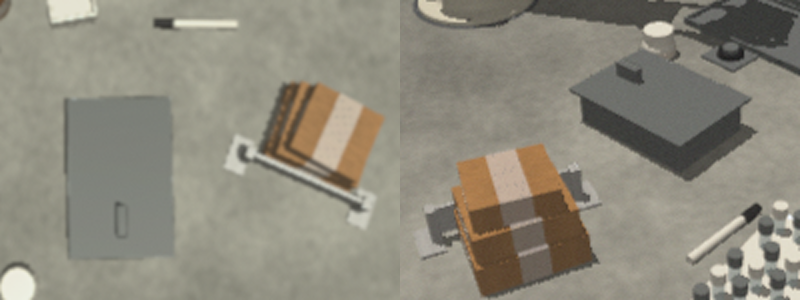

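The lid lies flat and square on the tote, with its top at 60 mm and its centre at (534,-75). The stack stands level behind the bar. I'll hand in.

```bash
python3 -c "
from rig import arm
print(arm.finish_job())"
```

```text
the job is handed in; nothing more can be done
None
```

The job is handed in, with no verdict returned: all five cartridges are in the tote, the release button was then pressed fully down, the lid lies flat and square on the tote, and the carton stack stands level behind the keeper bar (about 4 mm from its starting spot).

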